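Find the boxed inkstone by its weight and pack it

ROBOT

A 6-joint arm with a two-finger parallel gripper is mounted at the origin on the work surface. World frame = base frame: x ahead of the robot, y to its left, z up, the work surface at z = 0. Lengths are in mm, angles in rad, forces in N, time in s.
With the tool pointing down it reaches from about 350 to 875 mm from the base axis. Payload 4.2 kg.
Tool frame: the origin (TCP) lies midway between the tips of the shut fingers; the grasp point (between the pads) lies 19 mm behind it (arm.tcp_to_grasp is the distance from the TCP to the grasp point, in mm); z points along the fingers, y is the line along which they close (so a half turn about z gives the same grasp; the last joint's range is limited). The gripper opens to 85 mm and grips with 20 to 120 N. Pads are 22 mm wide; open, the fingers measure 114 mm over their backs; the gripper's body (76 mm by 85 mm) begins 54 mm behind the grasp point. The pads swing forward as they close: fully open they stand 13 mm farther back than shut.
Start: joints at [1.462, 0.385, 0.008, 0, -1.194, -0.259], TCP at [224.694, 583.191, 231.312] pointing down, gripper open.
Joint ranges: [-3.14, 3.14], [-1.21, 2.06], [-1.07, 1.41], [-3.16, 2.05], [-2.99, -0.16], [-3.1, 3.1]. Speed limits (rad/s): [2.79, 2.79, 3.14, 3.14, 3.14, 3.14].

INTERFACE

Orientations are given as a unit quaternion [x, y, z, w].
In Python, from bench import arm gives the robot as it stands.
- The arm moves only by the tool arm_command, never from a script. Its argument "rows" is a list of rows, each a list of 2 entries, a list of its own where there are three numbers: the shift along the tool's x, y, z as a fraction of full scale, then the turn, a rotation vector about the tool's x, y, z as a fraction of full scale. In form: [[[x, y, z], [wx, wy, wz]], ...]. A call has 1 to 5 rows; each row is the pose to reach, as a shift and turn from the pose commanded when the call began, along the tool's axes at that moment, turning the shorter way round; what a row does not reach only later rows make up. Full scale, the value 1, is 0.25 m for a shift and 180 degrees for a turn. A row lasts 1/10 s, in which the tool goes at most 50 mm and 8.59 degrees, less where a joint would pass 70% of its speed; a pose out of reach is approached as far as the arm can. A call with a number of a shift or a turn outside -1 to 1 is refused whole. A call with a gripper value outside its range is refused whole. "grip" is the opening, from 0 (shut) to 1 (fully open), set as the call begins (left out, the last holds). The fingers move at their own pace and stop on an object; the grip force is fixed at half the most. Time passes only in rows, so rows that repeat a pose let the fingers close. It gives the time, the measured TCP pose, the force, the opening and the grip force at its end, in the units of the state.
- arm.read_state(): the state, without advancing time (a new reading comes with each control period).
- arm.get_image(name): name is "scene" or "top"; returns (picture, depth): 384x512x3 uint8, blue, green, red; 384x512 float32, mm along the optical axis (not along the pixel's ray), 0 where there is no reading.
- arm.camera_info(name): a dict with "fx", "fy", "cx", "cy" (pixels), "k1" (the pictures are not rectified: a ray, as slopes to the right and down, at radius r is drawn at 1 + k1 r^2 times it, then the intrinsics apply), "extrinsics" (4x4, takes a point from camera to world coordinates). Camera axes: x right, y down, z forward; pixel columns grow to the right and rows downward; lengths in mm; the calibration is good to about 2 mm. A picture is of the moment at which its call begins. camera_info takes no time and is no camera call.
- arm.job_done(): hands the job in; it is judged then, once.
Trained networks look in the newest picture that a camera, given by its name, has taken for a name from the list of things; names that differ only in an ending like _2 or _b are one class to them, and where a whole thing is asked for, a point or a joint stands for the part that bears it (a point fixed in the world has none). Each returns a list of dicts, best first, with "score" (0 to 1); they miss things now and then, are a little off and sometimes report something else, mostly with a low value. They report only what shows in the picture. A call takes as long as a camera call. They do not tell look-alikes from the thing itself.
- arm.spot_in(camera, query): "position" ([column, row] in pixels, amid what is visible of it).
The state is a dict: "clock": time; "joints": joint angles; "joint_vel": joint speeds; "joint_efforts": joint torques, N m; "position": TCP position; "ee_rot": TCP orientation; "contact_force": force on the tool from outside, world axes, zero at the start; "wrist_torque": the same for the moment, N m; "gripper_width": finger opening in mm; "grasp_force": force on a finger pad.
Only numpy, scipy, OpenCV 4.12 (cv2) and the standard library are available. Lean on these libraries where they do the work, as an engineer would, in place of code of your own. Each camera call takes 0.05 s, during which the arm holds its last target. There are 200 camera calls.

TASK

One of the three closed wooden boxes on the sloped stand has an inkstone in it and the other two hold only light packing; they look alike, so feel for the heavy one by lifting. Set the box with the stone down gently, flat and lid up, inside the dispatch tray, and leave the two light boxes lying in their own places on the stand. Do not disturb the tools and stones lying about.

Things in the scene. Friction and masses are not known exactly. Their poses are not given: they have to be found in the camera images.
- box_a: Closed pale wooden box, 150 mm long (own x), 56 wide (y), 50 high (z), white paper band; the lid stays on. Origin: centre of its underside; z out through the lid, x up the slope. Any of the three look-alikes may hold the stone: with it the box weighs 0.52 to 0.64 kg, without 0.13 kg. The contents have 2 to 3 mm of play.
- box_b: Closed pale wooden box, 150 mm long (own x), 56 wide (y), 50 high (z), white paper band; the lid stays on. Origin: centre of its underside; z out through the lid, x up the slope. Any of the three look-alikes may hold the stone: with it the box weighs 0.52 to 0.64 kg, without 0.13 kg. The contents have 2 to 3 mm of play.
- box_c: Closed pale wooden box, 150 mm long (own x), 56 wide (y), 50 high (z), white paper band; the lid stays on. Origin: centre of its underside; z out through the lid, x up the slope. Any of the three look-alikes may hold the stone: with it the box weighs 0.52 to 0.64 kg, without 0.13 kg. The contents have 2 to 3 mm of play.
- stand: Fixed wooden stand: a grey-lined board 310 mm wide (y), 180 deep, sloping 25 degrees, low edge towards own -x (facing away from the robot), with a lip 18 mm high. Origin on the bench, 80 mm below the middle of the board's upper face. The boxes lie on it lengthwise down the slope, low ends against the lip, 100 mm from middle to middle (44 mm clear between).
- slope (a point): Middle of the stand's board, on its upper face; x points up the slope, z square out of the board.
- tray: Dispatch tray of light wood with a dark red lining, fixed, open above: outside 230 mm (own x) x 150 mm (own y) x 36 mm high, walls and floor 8 mm thick, so the inside is 214 x 134 mm. Origin at the centre of its underside on the bench.
- mallet: Bystander: wooden carver's mallet lying beyond the stand (barrel head 60 mm across and 100 mm long, handle 115 mm).
- chisel: Bystander: stone chisel, 230 mm long, brown wooden handle, lying in front of the stand on the robot's side.
- brush: Bystander: dusting brush lying in front of the tray on the robot's side.
- inkstone: Bystander: finished black inkstone, 115 x 75 x 20 mm, lying beyond the tray.
- pen_cup: Bystander: white cup, 76 mm across, with pens up to 155 mm high, near the far edge of the bench.
- whetstone: Bystander: two-coloured whetstone on a wooden base, 230 x 85 x 44 mm, at the right side of the bench.
- blank: Bystander: grey slate blank, 160 x 100 x 28 mm, at the left side of the bench.
Not all that is in view belongs to the job. What is shaped like the box_b but pink or purple is not meant.

How it is judged (in metres and radians):
At the end, for the whole second after the job is handed in: The stone's box (over 3.5 N on the tray) rests, lid up, on the tray floor, level within 0.08 rad, its middle within 35 mm (along) and 42 mm (across) of the tray's; the other two rest flat on the stand (0.1 rad), within 20 mm of their places (30 mm sideways); all still (((contact force between box_a and tray above 3.5 N and x of box_a in the frame of tray between -0.035 and 0.035 m and y of box_a in the frame of tray between -0.042 and 0.042 m and z of box_a in the frame of tray between 0 and 0.013 m and angle between box_a's own z axis and vertical below 0.08 rad and x of box_b in the frame of stand between -0.02235 and 0.01765 m and y of box_b in the frame of stand between -0.03 and 0.03 m and z of box_b in the frame of stand between 0.05912 and 0.09912 m and angle between the z axis of each of box_b, box_c and the z axis of slope, either way round below 0.1 rad and x of box_c in the frame of stand between -0.02235 and 0.01765 m and y of box_c in the frame of stand between -0.13 and -0.07 m and z of box_c in the frame of stand between 0.05912 and 0.09912 m) or (contact force between box_b and tray above 3.5 N and x of box_b in the frame of tray between -0.035 and 0.035 m and y of box_b in the frame of tray between -0.042 and 0.042 m and z of box_b in the frame of tray between 0 and 0.013 m and angle between box_b's own z axis and vertical below 0.08 rad and x of box_a in the frame of stand between -0.02235 and 0.01765 m and y of box_a in the frame of stand between 0.07 and 0.13 m and z of box_a in the frame of stand between 0.05912 and 0.09912 m and angle between the z axis of each of box_a, box_c and the z axis of slope, either way round below 0.1 rad and x of box_c in the frame of stand between -0.02235 and 0.01765 m and y of box_c in the frame of stand between -0.13 and -0.07 m and z of box_c in the frame of stand between 0.05912 and 0.09912 m) or (contact force between box_c and tray above 3.5 N and x of box_c in the frame of tray between -0.035 and 0.035 m and y of box_c in the frame of tray between -0.042 and 0.042 m and z of box_c in the frame of tray between 0 and 0.013 m and angle between box_c's own z axis and vertical below 0.08 rad and x of box_a in the frame of stand between -0.02235 and 0.01765 m and y of box_a in the frame of stand between 0.07 and 0.13 m and z of box_a in the frame of stand between 0.05912 and 0.09912 m and angle between the z axis of each of box_a, box_b and the z axis of slope, either way round below 0.1 rad and x of box_b in the frame of stand between -0.02235 and 0.01765 m and y of box_b in the frame of stand between -0.03 and 0.03 m and z of box_b in the frame of stand between 0.05912 and 0.09912 m)) and linear speed of each of box_a, box_b, box_c below 0.02 m/s and angular speed of each of box_a, box_b, box_c below 0.2 rad/s); the robot touches nothing.
It fails at once if a box dropped into the tray (coming within 17 mm of its floor at over 0.4 m/s) ((linear speed of box_a above 0.4 m/s and z of box_a in the frame of tray below 0.025 m and x of box_a in the frame of tray between -0.12 and 0.12 m and y of box_a in the frame of tray between -0.08 and 0.08 m) or (linear speed of box_b above 0.4 m/s and z of box_b in the frame of tray below 0.025 m and x of box_b in the frame of tray between -0.12 and 0.12 m and y of box_b in the frame of tray between -0.08 and 0.08 m) or (linear speed of box_c above 0.4 m/s and z of box_c in the frame of tray below 0.025 m and x of box_c in the frame of tray between -0.12 and 0.12 m and y of box_c in the frame of tray between -0.08 and 0.08 m)).
It fails at once if a bystander moved by more than 30 mm (distance of any of mallet, chisel, brush, inkstone, pen_cup, whetstone, blank from where it was at the start of the episode above 0.03 m).
It also fails if it takes over 66 s, if anything falls off the work surface, if the arm or the gripper's body presses on something with over 40 N, if the wrist force passes 120 N, or if a joint passes its speed limit or range.

## Working session

There is one attempt and no reset: what is moved stays moved. The work goes in short steps, Python scripts to look and compute and a tool call to move; the robot and the scene stay as the last step left them, time stands still between calls to the robot, and variables do not carry over. Pictures are saved under pics/ and viewed, at most 10 in all, crops included, and the job is handed in when it is done.

Besides the shell and the picture viewer there is one more tool, called after "Call:" by a JSON object that holds its "fn" and its "kwargs". arm_command: Moves the arm, as the interface text tells. Shift numbers are shares of 0.25 m and turn numbers shares of 180 degrees, none past 1 either way. Its arguments: {"type":"object","properties":{"rows":{"type":"array","items":{"type":"array"}},"grip":{"type":"number"}},"required":["rows"]}

```bash
mkdir -p pics; ls
python3 - <<'E'
from bench import arm
import cv2,numpy as np
for n in("scene","top"):
    p,d=arm.get_image(n); cv2.imwrite(f"pics/{n}0.png",p); np.save(f"{n}.npy",d)
    i=arm.camera_info(n); print({k:np.round(v,3).tolist() for k,v in i.items()})
s=arm.read_state(); print(s)
E
```

```text
pics
{'fx': 356.273, 'fy': 356.273, 'cx': 253.19, 'cy': 193.335, 'k1': -0.079, 'extrinsics': [[-0.839, 0.337, -0.427, 989.098], [0.544, 0.519, -0.66, 796.772], [-0.001, -0.786, -0.619, 816.274], [0.0, 0.0, 0.0, 1.0]]}
{'fx': 447.771, 'fy': 447.771, 'cx': 260.751, 'cy': 187.253, 'k1': 0.015, 'extrinsics': [[0.005, -0.996, 0.084, 382.373], [-1.0, -0.005, -0.002, -3.461], [0.002, -0.084, -0.996, 1585.908], [0.0, 0.0, 0.0, 1.0]]}
{'clock': 0.1, 'joints': array([ 1.46158830e+00,  3.85469225e-01,  6.74017205e-03, -4.45412339e-04,
       -1.19400254e+00, -2.58626015e-01]), 'joint_vel': array([ 0.00047261, -0.00182931,  0.00347127, -0.00039034,  0.00148289,
        0.00092025]), 'joint_efforts': array([-9.67827473e-04, -3.93316376e+01,  1.88931763e+01,  4.19801205e+00,
       -2.53793834e-03,  3.91759542e-06]), 'position': array([224.52399838, 582.7060591 , 230.32699532]), 'ee_rot': array([ 9.83119378e-01, -1.82962593e-01, -1.34202838e-04,  9.80382205e-04]), 'contact_force': array([ 0.07717489,  0.31011732, -0.03920316]), 'wrist_torque': array([ 0.00167933, -0.01915412, -0.01274562]), 'grasp_force': 0.0, 'gripper_width': 85.38962152789479}
```

View pics/scene0.png

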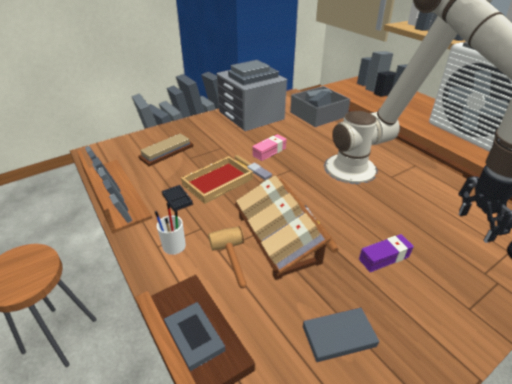

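View pics/top0.png

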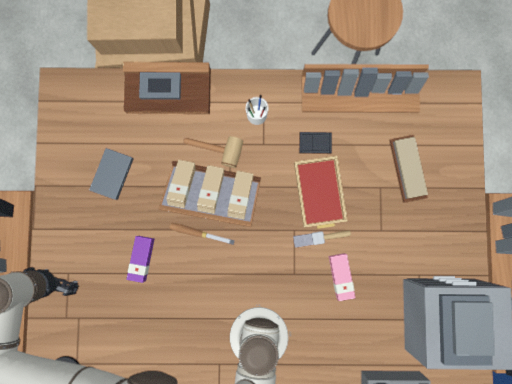

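The top picture shows the stand at about (212,192) with boxes at (180,184), (211,188) and (240,194). The tray is at (321,191), and the pink and purple decoys are at (342,277) and (140,259). Next I'll measure planes and outlines.

```bash
cat > h.py <<'E'
import cv2,numpy as np
from bench import arm
from scipy.spatial.transform import Rotation as R
def cloud(n,d=None):
    if d is None: d=arm.get_image(n)[1]
    i=arm.camera_info(n)
    v,u=np.mgrid[:384,:512]
    K=np.array([[i["fx"],0,i["cx"]],[0,i["fy"],i["cy"]],[0,0,1]],float)
    r=cv2.undistortPoints(np.stack([u,v],-1).reshape(-1,1,2).astype(float),K,np.array([i["k1"],0,0,0.])).reshape(384,512,2)
    P=np.dstack([r*d[...,None],d])
    E=np.array(i["extrinsics"]); W=P@E[:3,:3].T+E[:3,3]; W[d==0]=np.nan
    return W
E
python3 - <<'E'
from h import *
for cam in("top","scene"):
    W=cloud(cam,np.load(cam+".npy")); im=cv2.imread(f"pics/{cam}0.png"); hsv=cv2.cvtColor(im,cv2.COLOR_BGR2HSV)
    t=W.reshape(-1,3)
    # tray: points z 25..45 near
    if cam=="top":
        b=W[280,200]; print("bench z",b, "tray c",W[191,321])
    m=(hsv[...,1]>150)&((hsv[...,0]<8)|(hsv[...,0]>172))&(hsv[...,2]<200)&(W[...,0]>400)&(W[...,2]<60)
    m&=(W[...,1]<-50)&(W[...,1]>-450)
    q=W[m]; print(cam,"red",len(q),np.median(q,0),cv2.minAreaRect(q[:,:2].astype(np.float32)))
    m=(t[:,2]>24)&(t[:,2]<46)&(t[:,0]>380)&(t[:,0]<720)&(t[:,1]<-80)&(t[:,1]>-400)
    q=t[m]; print("rim",len(q),cv2.minAreaRect(q[:,:2].astype(np.float32)),q[:,2].mean())
    # stand region lids
    m=(t[:,0]>400)&(t[:,0]<680)&(t[:,1]>0)&(t[:,1]<350)&(t[:,2]>70)&(t[:,2]<220)
    q=t[m]; rng=np.random.default_rng(0); best=0
    for _ in range(2000):
        a=q[rng.choice(len(q),3,False)]; n=np.cross(a[1]-a[0],a[2]-a[0]); n/=np.linalg.norm(n)+1e-9; n*=np.sign(n[2])
        if abs(n[2]-np.cos(np.radians(25)))>.03: continue
        k=(abs((q-a[0])@n)<3); 
        if k.sum()>best: best=k.sum(); bk=k
    p=q[bk]; c=p.mean(0); n=np.linalg.svd(p-c)[2][2]; n*=np.sign(n[2])
    x=np.array([0,0,1])-n*n[2]; x/=np.linalg.norm(x); y=np.cross(n,x)
    print("plane",best,len(q),"c",c.round(1),"n",n.round(3),"slope",np.degrees(np.arccos(n[2])),"x",x.round(3))
    lo=abs((q-c)@n+50)<5; print("board pts",lo.sum(), ((q[lo]-c)@n).mean() if lo.sum() else 0)
    sp=p-c; g=np.round(np.c_[sp@x,sp@y]).astype(int)
    img=np.zeros((400,400),np.uint8)
    for a,b in g: 
        if abs(a)<195 and abs(b)<195: cv2.circle(img,(b+200,a+200),3,255,-1)
    nl,L,st,ce=cv2.connectedComponentsWithStats(img)
    for k in range(1,nl):
        if st[k,4]<2000: continue
        s=np.array([1<=L[a+200,b+200]==k if abs(a)<195 and abs(b)<195 else False for a,b in g])
        r=cv2.minAreaRect(g[s].astype(np.float32)); wc=c+x*r[0][0]+y*r[0][1]
        print(" lid",s.sum(),np.round(r[0],1),np.round(r[1],1),round(r[2],1),"world",wc.round(1),"under",(wc-50*n).round(1))
E
```

```text
bench z [189.72758502 204.72214713  -1.16766431] tray c [ 502.94378522 -219.37361832    4.50817383]
top red 11 [ 553.06254444 -241.07098448    8.79910693] ((525.9213256835938, -211.16819763183594), (80.17436981201172, 166.3050537109375), 84.04144287109375)
rim 605 ((546.968017578125, -205.427490234375), (338.5346374511719, 151.15403747558594), 8.176925659179688) 34.33313928601385
plane 1488 3933 c [506.7 160.6 126.3] n [ 0.411 -0.07   0.909] slope 24.62882523034807 x [-0.896  0.153  0.417]
board pts 1232 -49.55623899299496
 lid 498 [ -4.2 -99.2] [ 57.  151.9] 89.3 world [527.2 257.7 124.5] under [506.6 261.2  79.1]
 lid 496 [-3.4  0.5] [ 57.5 150.6] 88.8 world [509.6 159.5 124.9] under [489.1 163.1  79.4]
 lid 494 [-1.5 99.5] [ 57. 151.] 90.0 world [491.2  62.3 125.6] under [470.7  65.8  80.2]
scene red 697 [ 500.39281656 -226.38545461    7.88691671] ((561.5030517578125, -216.53677368164062), (331.82769775390625, 101.64915466308594), 9.375701904296875)
rim 532 ((498.89031982421875, -208.89300537109375), (240.2277374267578, 158.42926025390625), 9.305976867675781) 31.91411922713208
plane 2176 4318 c [515.  177.2 123.4] n [ 0.42  -0.077  0.904] slope 25.246007035308622 x [-0.89   0.163  0.427]
board pts 696 -49.53945746581248
 lid 876 [  0.5 -86. ] [ 60. 149.] 90.0 world [530.1 261.9 123.6] under [509.1 265.7  78.4]
 lid 711 [ 1. 15.] [150.  60.] 0.0 world [511.4 162.6 123.8] under [490.4 166.5  78.6]
 lid 589 [  0.5 114.5] [149.  61.] 0.0 world [493.9  64.7 123.6] under [472.9  68.5  78.4]
```

```bash
cat >> h.py <<'E'
th=np.radians(-10.2); s25,c25=np.sin(np.radians(25)),np.cos(np.radians(25))
h=np.array([np.cos(th),np.sin(th),0]); n=h*s25+np.array([0,0,c25]); ys=np.array([np.sin(th),-np.cos(th),0])
def ori(z,y): return np.c_[np.cross(y,z),y,z]
RS=ori(-n,ys)
U=dict(a=np.array([471.8,67.1,79.3]),b=np.array([489.8,164.8,79.0]),c=np.array([507.8,263.4,78.8]))
def to(p,Rt):
    s=arm.read_state(); R0=R.from_quat(s["ee_rot"]).as_matrix()
    d=R0.T@(np.array(p)-s["position"])/250; w=R.from_matrix(R0.T@Rt).as_rotvec()/np.pi
    print("shift",d.round(4),"turn",w.round(4),"deg",round(np.linalg.norm(w)*180,1),"pos",s["position"].round(1),"j",s["joints"].round(2),"F",s["contact_force"].round(2),"w",round(s["gripper_width"],1),"t",s["clock"])
E
python3 - <<'E'
from h import *
to(U["c"]+130*n,RS)
for cam in("top","scene"):
    W=cloud(cam,np.load(cam+".npy")); t=W.reshape(-1,3)
    m=(t[:,2]>27)&(t[:,2]<46)&(abs(t[:,0]-503)<140)&(abs(t[:,1]+212)<100)
    q=t[m]; g=np.zeros((400,400),np.uint8)
    for a in q: cv2.circle(g,(int(a[0]-300),int(a[1]+400)),3,255,-1)
    k=max(cv2.findContours(g,0,2)[0],key=cv2.contourArea); r=cv2.minAreaRect(k); print(cam,"rim centre",r[0][0]+300,r[0][1]-400,r[1],r[2])
    m=(abs(t[:,2]-8)<5)&(abs(t[:,0]-503)<110)&(abs(t[:,1]+212)<70)
    im=cv2.imread(f"pics/{cam}0.png").reshape(-1,3).astype(int); m&=(im[:,2]>im[:,1]*2.5)
    q=t[m]; print("floor",len(q),q[:,2].mean(),cv2.minAreaRect(q[:,:2].astype(np.float32)))
E
```

```text
shift [1.7325 0.7423 0.1365] turn [-0.0126 -0.1384 -0.0596] deg 27.2 pos [224.5 582.7 230.3] j [ 1.46  0.39  0.01 -0.   -1.19 -0.26] F [ 0.08  0.31 -0.04] w 85.4 t 0.1
top rim centre 494.7799987792969 -212.96002197265625 (246.78025817871094, 157.11911010742188) 8.130102157592773
floor 0 nan ((0.0, 0.0), (0.0, 0.0), 0.0)
scene rim centre 499.23126220703125 -209.97195434570312 (246.53440856933594, 158.92947387695312) 8.215874671936035
floor 637 7.877901150600372 ((495.0982666015625, -228.02029418945312), (189.15371704101562, 93.17362213134766), 7.4657392501831055)<stdin>:11: RuntimeWarning: Mean of empty slice.
  ret = ret.dtype.type(ret / rcount)
```

Call:
{"fn": "arm_command", "kwargs": {"rows": [[[0.18,0.08,0],[0,0,0]],[[0.36,0.16,0],[0,0,0]],[[0.54,0.24,0],[0,0,0]],[[0.72,0.32,0],[0,0,0]],[[0.9,0.4,0],[0,0,0]]], "grip": 0.9}}

```text
clock: 0.6
position: [399.5, 407.3, 231.0]
ee_rot: [0.983, -0.183, -0.0, 0.0]
contact_force: [1.0, 0.6, 0.5]
gripper_width: 77.2
grasp_force: 0.0
```

Call:
{"fn": "arm_command", "kwargs": {"rows": [[[0.16,0.07,0.02],[-0.002,-0.03,-0.012]],[[0.32,0.14,0.04],[-0.004,-0.06,-0.024]],[[0.48,0.2,0.07],[-0.008,-0.09,-0.036]],[[0.66,0.27,0.1],[-0.01,-0.12,-0.05]],[[0.83,0.34,0.136],[-0.0126,-0.138,-0.06]]]}}

```text
clock: 1.1
position: [563.7, 253.1, 196.5]
ee_rot: [0.972, -0.086, -0.216, -0.021]
contact_force: [1.0, 0.8, 0.3]
gripper_width: 77.0
grasp_force: 0.0
```

```bash
python3 -c "
from h import *
to(U['c']+130*n,RS);to(U['c']+10*n,RS)"
```

```text
shift [-0.0071 -0.0011  0.0028] turn [-0.0007  0.0005  0.0008] deg 0.2 pos [563.7 253.1 196.5] j [ 0.54  0.6   0.31 -0.28 -1.62  0.89] F [0.95 0.85 0.26] w 77.0 t 1.1
shift [-0.0064 -0.      0.4828] turn [-0.0007  0.0005  0.0008] deg 0.2 pos [563.7 253.1 196.5] j [ 0.54  0.6   0.31 -0.28 -1.62  0.89] F [0.95 0.85 0.26] w 77.0 t 1.1
```

Call:
{"fn": "arm_command", "kwargs": {"rows": [[[-0.006,0,0.1],[0,0,0]],[[-0.006,0,0.2],[0,0,0]],[[-0.006,0,0.3],[0,0,0]],[[-0.006,0,0.4],[0,0,0]],[[-0.006,0,0.48],[0,0,0]]]}}

```text
clock: 1.6
position: [509.5, 264.0, 87.2]
ee_rot: [0.972, -0.086, -0.216, -0.019]
contact_force: [0.0, -0.2, -0.3]
gripper_width: 76.8
grasp_force: 0.0
```

Call:
{"fn": "arm_command", "kwargs": {"rows": [[[0,0,0],[0,0,0]],[[0,0,0],[0,0,0]],[[0,0,0],[0,0,0]],[[0,0,0],[0,0,0]],[[0,0,0],[0,0,0]]], "grip": 0}}

```text
clock: 2.1
position: [510.8, 264.5, 89.7]
ee_rot: [0.973, -0.086, -0.215, -0.02]
contact_force: [-2.3, 0.4, 1.0]
gripper_width: 55.2
grasp_force: 64.5
```

```bash
python3 -c "
from h import *
to(U['c']+10*n,RS);print(arm.read_state()['grasp_force'])"
```

```text
shift [0.0084 0.0063 0.0043] turn [-0.0006 -0.0006  0.0007] deg 0.2 pos [510.8 264.5  89.7] j [ 0.59  0.62  0.07 -0.31 -1.35  0.92] F [-2.32  0.37  1.04] w 55.2 t 2.1
64.50171142816544
```

Gripped. I'll lift 20 mm square to the board and read the force.

Call:
{"fn": "arm_command", "kwargs": {"rows": [[[0,0,-0.03],[0,0,0]],[[0,0,-0.06],[0,0,0]],[[0,0,-0.08],[0,0,0]],[[0,0,-0.08],[0,0,0]],[[0,0,-0.08],[0,0,0]]]}}

```text
clock: 2.6
position: [519.6, 262.9, 107.5]
ee_rot: [0.973, -0.086, -0.214, -0.02]
contact_force: [-0.0, -0.0, -0.8]
gripper_width: 55.4
grasp_force: 64.6
```

Call:
{"fn": "arm_command", "kwargs": {"rows": [[[0,0,0],[0,0,0]],[[0,0,0],[0,0,0]],[[0,0,0],[0,0,0]]]}}

```text
clock: 2.9
position: [518.9, 262.8, 107.0]
ee_rot: [0.973, -0.086, -0.215, -0.02]
contact_force: [0.9, -1.2, -1.5]
gripper_width: 55.3
grasp_force: 64.6
```

Only about 1.3 N, so c is light. I'll put it back and release.

Call:
{"fn": "arm_command", "kwargs": {"rows": [[[0,0,0.03],[0,0,0]],[[0,0,0.055],[0,0,0]],[[0,0,0.072],[0,0,0]],[[0,0,0.08],[0,0,0]],[[0,0,0.08],[0,0,0]]]}}

```text
clock: 3.4
position: [513.5, 264.2, 95.3]
ee_rot: [0.974, -0.085, -0.211, -0.02]
contact_force: [1.5, -2.8, 22.7]
gripper_width: 55.8
grasp_force: 67.0
```

Call:
{"fn": "arm_command", "kwargs": {"rows": [[[0,0,0],[0,0,0]],[[0,0,0],[0,0,0]],[[0,0,0],[0,0,0]],[[0,0,0],[0,0,0]],[[0,0,0],[0,0,0]]], "grip": 0.9}}

```text
clock: 3.9
position: [510.4, 264.3, 88.5]
ee_rot: [0.973, -0.086, -0.215, -0.02]
contact_force: [-0.5, 0.1, -0.6]
gripper_width: 76.9
grasp_force: 0.0
```

Call:
{"fn": "arm_command", "kwargs": {"rows": [[[0,0,-0.08],[0,0,0]],[[0,0,-0.18],[0,0,0]],[[0,0,-0.28],[0,0,0]],[[0,0,-0.38],[0,0,0]],[[0,0,-0.38],[0,0,0]]]}}

```text
clock: 4.4
position: [552.6, 257.4, 178.2]
ee_rot: [0.973, -0.086, -0.212, -0.021]
contact_force: [-0.5, -0.2, 1.3]
gripper_width: 77.0
grasp_force: 0.0
```

```bash
python3 -c "
from h import *
to(U['b']+105*n,RS);to(U['b']+10*n,RS)"
```

```text
shift [0.0015 0.4092 0.0145] turn [-0.0015 -0.0025  0.001 ] deg 0.6 pos [552.6 257.4 178.2] j [ 0.55  0.59  0.25 -0.28 -1.56  0.89] F [-0.47 -0.23  1.3 ] w 77.0 t 4.4
shift [-0.0015  0.4109  0.3945] turn [-0.0015 -0.0025  0.001 ] deg 0.6 pos [552.6 257.4 178.2] j [ 0.55  0.59  0.25 -0.28 -1.56  0.89] F [-0.47 -0.23  1.3 ] w 77.0 t 4.4
```

The set-down pushed with 22 N, so I need to check how box c lies.

```bash
cat >> h.py <<'E'
def check(cam="scene",name=None):
    p,d=arm.get_image(cam); W=cloud(cam,d)
    if name: cv2.imwrite(name,p)
    t=W.reshape(-1,3)
    hx=-h*c25+np.array([0,0,s25])
    for k,u in U.items():
        q=t-(u+50*n); q=q[(abs(q@ys)<22)&(abs(q@hx)<95)&(abs(q@n)<30)]
        A=np.c_[q@hx,q@ys,np.ones(len(q))]; z=q@n; w=np.ones(len(q),bool)
        for _ in range(8):
            c=np.linalg.lstsq(A[w],z[w],rcond=None)[0]; w=abs(A@c-z)<4
        print(k,len(q),w.sum(),"tilt x,y",c[:2].round(3),"height",c[2].round(1),"x-range",np.percentile(q[w]@hx,[1,99]).round(1))
E
python3 - <<'E'
from h import *
check("scene","pics/s1.png")
check("top")
cv2.imwrite("pics/s1c.png",cv2.resize(cv2.imread("pics/s1.png")[150:300,200:360],None,fx=4,fy=4))
E
```

```text
a 159 154 tilt x,y [-0.003 -0.001] height -0.6 x-range [-75.8  72.6]
b 412 407 tilt x,y [ 0.002 -0.005] height -0.2 x-range [-74.7  72.9]
c 634 617 tilt x,y [-0.12   0.003] height 8.9 x-range [-72.7  73.6]
a 587 465 tilt x,y [-0.003  0.022] height -0.1 x-range [-72.5  74.3]
b 592 460 tilt x,y [0.001 0.015] height 0.3 x-range [-73.3  74.8]
c 523 397 tilt x,y [-0.131 -0.001] height 9.3 x-range [-52.3  76. ]
```

View pics/s1c.png

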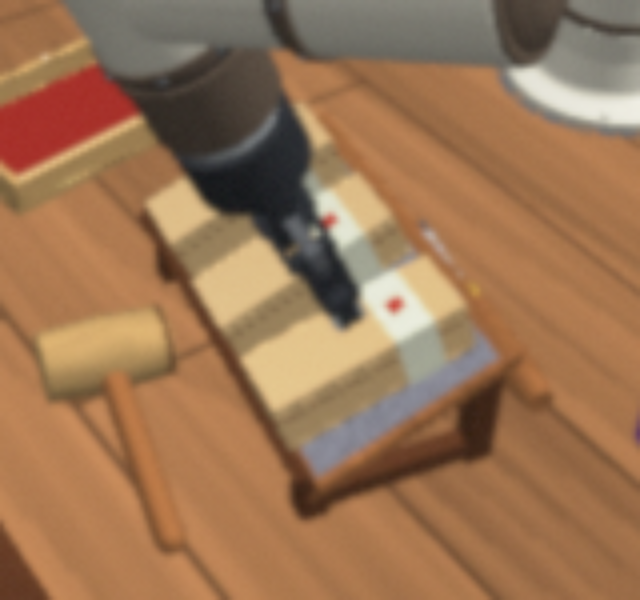

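Box c's low end is standing on the lip (0.12 rad of tilt). I'll regrasp it at its own tilt, level it to the slope in the air, and set it down about 8 mm further up the slope.

```bash
cat >> h.py <<'E'
hx=-h*c25+np.array([0,0,s25])
nb=n+.125*hx; nb/=np.linalg.norm(nb); RB=ori(-nb,ys)
ub=U['c']+59*n-50*nb
E
python3 -c "
from h import *
to(ub+100*nb,RB);to(ub+12*nb,RB);print(RS.T@(12*nb-88*0),'x tool',RS[:,0],hx)"
```

```text
shift [-0.0163  0.0056 -0.0141] turn [-0.0006  0.0392  0.0005] deg 7.1 pos [549.9 257.3 175. ] j [ 0.55  0.59  0.25 -0.29 -1.56  0.89] F [ 0.45 -0.42 -0.75] w 77.0 t 4.5
shift [0.027  0.0063 0.3352] turn [-0.0006  0.0392  0.0005] deg 7.1 pos [549.9 257.3 175. ] j [ 0.55  0.59  0.25 -0.29 -1.56  0.89] F [ 0.45 -0.42 -0.75] w 77.0 t 4.5
[-1.48841682e+00  5.23552507e-17 -1.19073345e+01] x tool [ 0.89198414 -0.16049328 -0.42261826] [-0.89198414  0.16049328  0.42261826]
```

Call:
{"fn": "arm_command", "kwargs": {"rows": [[[-0.016,0.006,-0.014],[0,0.039,0]],[[-0.004,0.006,0.08],[0,0.039,0]],[[0.008,0.006,0.18],[0,0.039,0]],[[0.019,0.006,0.27],[0,0.039,0]],[[0.027,0.006,0.335],[0,0.039,0]]]}}

```text
clock: 5.0
position: [518.5, 260.4, 93.5]
ee_rot: [0.984, -0.087, -0.157, -0.013]
contact_force: [0.4, -1.1, -0.4]
gripper_width: 76.5
grasp_force: 0.0
```

Call:
{"fn": "arm_command", "kwargs": {"rows": [[[0,0,0],[0,0,0]],[[0,0,0],[0,0,0]],[[0,0,0],[0,0,0]],[[0,0,0],[0,0,0]],[[0,0,0],[0,0,0]]], "grip": 0}}

```text
clock: 5.5
position: [521.5, 261.1, 97.0]
ee_rot: [0.984, -0.087, -0.154, -0.015]
contact_force: [-0.6, 0.3, -2.0]
gripper_width: 55.2
grasp_force: 65.3
```

Call:
{"fn": "arm_command", "kwargs": {"rows": [[[0,0,-0.03],[0,0,0]],[[0,0,-0.06],[0,0,0]],[[0,0,-0.1],[0,0,0]],[[0,0,-0.1],[0,-0.02,0]],[[0,0,-0.1],[0,-0.039,0]]]}}

```text
clock: 6.0
position: [529.3, 260.0, 122.3]
ee_rot: [0.973, -0.085, -0.215, -0.021]
contact_force: [1.3, -0.3, -1.0]
gripper_width: 55.2
grasp_force: 65.4
```

```bash
python3 -c "
from h import *
to(U['c']+12*n+8*hx,RS)
check('scene')"
```

```text
shift [-0.0375  0.0022  0.1463] turn [-0.0009 -0.0006  0.0012] deg 0.3 pos [529.3 260.  122.3] j [ 0.57  0.61  0.14 -0.3  -1.43  0.92] F [ 1.29 -0.31 -0.98] w 55.2 t 6.0
a 99 96 tilt x,y [-0.     0.003] height -0.5 x-range [-75.9  63.1]
b 277 277 tilt x,y [0.004 0.002] height -0.2 x-range [-75.2  73.1]
c 2 2 tilt x,y [0.345 0.017] height -0.0 x-range [-85.9 -85.4]
```

```bash
python3 -c "
import h
from h import *
h.U={'c':U['c']+36*n}
check('scene');check('top');to(U['c'],RS)"
```

```text
Traceback (most recent call last):
AttributeError: 'numpy.ndarray' object has no attribute 'U' and no __dict__ for setting new attributes
```

```bash
python3 -c "
from h import *
U['c']=U['c']+34*n
check('scene');check('top');to(U['c'],RS)"
```

```text
a 91 86 tilt x,y [-0.001 -0.006] height -0.7 x-range [-76.1  58.7]
b 275 270 tilt x,y [ 0.001 -0.007] height -0.2 x-range [-74.8  73.2]
c 556 554 tilt x,y [-0.001 -0.011] height 2.8 x-range [-78.   69.9]
a 591 453 tilt x,y [-0.004  0.014] height -0.1 x-range [-72.3  75.2]
b 595 453 tilt x,y [0.004 0.026] height 0.2 x-range [-73.   74.6]
c 380 293 tilt x,y [-0.005 -0.011] height 2.8 x-range [-63.9  72.4]
shift [-0.0106 -0.0006  0.0516] turn [-0.0006 -0.0009  0.0003] deg 0.2 pos [529.6 259.3 120.2] j [ 0.57  0.61  0.13 -0.29 -1.43  0.91] F [ 0.42 -0.1  -0.7 ] w 55.6 t 6.15
```

Call:
{"fn": "arm_command", "kwargs": {"rows": [[[-0.028,0,0],[0,0,0]],[[-0.028,0,0.04],[0,0,0]],[[-0.028,0,0.08],[0,0,0]],[[-0.028,0,0.12],[0,0,0]],[[-0.028,0,0.143],[0,0,0]]]}}

```text
clock: 6.65
position: [507.1, 263.3, 91.0]
ee_rot: [0.973, -0.085, -0.215, -0.019]
contact_force: [1.2, 0.2, 21.3]
gripper_width: 55.4
grasp_force: 67.6
```

Call:
{"fn": "arm_command", "kwargs": {"rows": [[[0,0,0],[0,0,0]],[[0,0,0],[0,0,0]]]}}

```text
clock: 6.85
position: [507.2, 263.3, 91.1]
ee_rot: [0.973, -0.086, -0.215, -0.02]
contact_force: [-0.2, -0.1, 3.7]
gripper_width: 55.5
grasp_force: 65.8
```

```bash
python3 -c "
from h import *
check('scene');to(U['c']+10*n,RS)"
```

```text
a 119 116 tilt x,y [-0.024  0.003] height -1.9 x-range [-76.  -37.1]
b 230 229 tilt x,y [-0.003 -0.014] height -0.4 x-range [-75.2  72.6]
c 531 529 tilt x,y [ 0.002 -0.008] height 0.1 x-range [-69.3  78.6]
shift [ 0.0227 -0.0009  0.0035] turn [-0.0001 -0.0003  0.0007] deg 0.1 pos [507.2 263.3  91.1] j [ 0.59  0.61  0.06 -0.31 -1.35  0.92] F [-0.01 -0.03  3.34] w 55.3 t 6.9
```

Box c is flat and about 6 mm up-slope, which is within tolerance. I'll release and move to b.

Call:
{"fn": "arm_command", "kwargs": {"rows": [[[0,0,0],[0,0,0]],[[0,0,0],[0,0,0]],[[0,0,0],[0,0,0]],[[0,0,0],[0,0,0]]], "grip": 0.9}}

```text
clock: 7.3
position: [507.6, 263.4, 90.5]
ee_rot: [0.973, -0.086, -0.215, -0.02]
contact_force: [-0.1, -1.0, 0.5]
gripper_width: 77.0
grasp_force: 0.0
```

Call:
{"fn": "arm_command", "kwargs": {"rows": [[[0,0,-0.08],[0,0,0]],[[0,0,-0.18],[0,0,0]],[[0,0,-0.28],[0,0,0]],[[0,0,-0.38],[0,0,0]],[[0,0,-0.38],[0,0,0]]]}}

```text
clock: 7.8
position: [549.6, 256.5, 180.1]
ee_rot: [0.973, -0.086, -0.211, -0.022]
contact_force: [-0.3, -0.9, 1.4]
gripper_width: 77.2
grasp_force: 0.0
```

Call:
{"fn": "arm_command", "kwargs": {"rows": [[[0.01,0.13,0],[0,0,0]],[[0.02,0.27,0],[0,0,0]],[[0.02,0.4,0],[0,0,0]],[[0.02,0.4,0],[0,0,0]]]}}

```text
clock: 8.2
position: [532.5, 153.8, 174.0]
ee_rot: [0.972, -0.088, -0.216, -0.02]
contact_force: [0.2, 0.5, 0.2]
gripper_width: 77.2
grasp_force: 0.0
```

```bash
python3 -c "
from h import *
check('scene');to(U['b']+10*n,RS)"
```

```text
a 339 338 tilt x,y [0.002 0.002] height -0.7 x-range [-75.  72.]
b 556 548 tilt x,y [0.003 0.001] height -0.1 x-range [-74.1  72.2]
c 690 684 tilt x,y [0.004 0.001] height 0.0 x-range [-69.9  77. ]
shift [ 2.000e-04 -5.200e-03  3.795e-01] turn [-0.0006 -0.0001 -0.0002] deg 0.1 pos [533.1 155.5 174.1] j [ 0.43  0.52  0.11 -0.25 -1.52  1.02] F [-0.26  0.37 -0.34] w 76.9 t 8.25
```

Call:
{"fn": "arm_command", "kwargs": {"rows": [[[0,-0.004,0.09],[0,0,0]],[[0,-0.004,0.19],[0,0,0]],[[0,-0.004,0.28],[0,0,0]],[[0,-0.004,0.35],[0,0,0]],[[0,-0.004,0.378],[0,0,0]]]}}

```text
clock: 8.75
position: [493.2, 165.9, 87.0]
ee_rot: [0.972, -0.086, -0.216, -0.019]
contact_force: [-0.8, 0.4, -0.0]
gripper_width: 76.9
grasp_force: 0.0
```

Call:
{"fn": "arm_command", "kwargs": {"rows": [[[0,0,0],[0,0,0]],[[0,0,0],[0,0,0]],[[0,0,0],[0,0,0]],[[0,0,0],[0,0,0]],[[0,0,0],[0,0,0]]], "grip": 0}}

```text
clock: 9.25
position: [495.5, 165.3, 89.4]
ee_rot: [0.973, -0.086, -0.214, -0.02]
contact_force: [0.0, -0.2, 0.4]
gripper_width: 55.3
grasp_force: 64.8
```

Call:
{"fn": "arm_command", "kwargs": {"rows": [[[-0.01,0,-0.03],[0,0,0]],[[-0.02,0,-0.06],[0,0,0]],[[-0.028,0,-0.1],[0,0,0]],[[-0.028,0,-0.12],[0,0,0]],[[-0.028,0,-0.12],[0,0,0]]]}}

```text
clock: 9.75
position: [502.0, 164.1, 120.1]
ee_rot: [0.973, -0.086, -0.214, -0.021]
contact_force: [1.4, 0.2, -4.4]
gripper_width: 55.5
grasp_force: 64.6
```

Call:
{"fn": "arm_command", "kwargs": {"rows": [[[0,0,0],[0,0,0]],[[0,0,0],[0,0,0]],[[0,0,0],[0,0,0]]]}}

```text
clock: 10.05
position: [500.7, 163.9, 118.7]
ee_rot: [0.973, -0.086, -0.215, -0.02]
contact_force: [-0.1, -0.2, -5.4]
gripper_width: 55.5
grasp_force: 64.6
```

```bash
python3 -c "
from h import *
for _ in range(4):to(U['b']+40*n+7*hx,RS); check() if _%2 else arm.get_image('top')
U['b']=U['b']+30*n
check('scene')"
```

```text
shift [-0.0006  0.0042  0.0023] turn [-0.0003 -0.0003  0.0006] deg 0.1 pos [500.7 163.9 118.7] j [ 0.47  0.53 -0.03 -0.26 -1.37  1.03] F [-0.15 -0.22 -5.44] w 55.5 t 10.05
shift [-0.0007  0.0042  0.0025] turn [-0.0003 -0.0003  0.0006] deg 0.1 pos [500.8 163.9 118.7] j [ 0.47  0.53 -0.03 -0.26 -1.37  1.03] F [ 1.39 -0.71 -4.44] w 55.3 t 10.1
a 252 250 tilt x,y [0.    0.006] height -0.7 x-range [-75.3  71.9]
b 352 351 tilt x,y [ 0.002 -0.001] height 28.4 x-range [-68.3  79.2]
c 693 689 tilt x,y [ 0.002 -0.002] height 0.0 x-range [-69.8  77.1]
shift [-0.0008  0.0044  0.003 ] turn [-0.0003 -0.0004  0.0006] deg 0.1 pos [500.9 163.9 118.8] j [ 0.47  0.53 -0.03 -0.26 -1.37  1.03] F [ 0.02 -0.1  -5.02] w 55.2 t 10.15
shift [-0.0009  0.0045  0.0033] turn [-0.0003 -0.0004  0.0006] deg 0.1 pos [500.9 163.9 118.9] j [ 0.47  0.53 -0.03 -0.26 -1.37  1.03] F [-0.1  -0.55 -5.46] w 55.2 t 10.2
a 258 257 tilt x,y [-0.    -0.015] height -0.3 x-range [-75.3  72. ]
b 345 344 tilt x,y [0.003 0.008] height 28.4 x-range [-67.5  79.5]
c 686 683 tilt x,y [0.001 0.001] height 0.0 x-range [-70.1  77.4]
a 259 257 tilt x,y [ 0.    -0.004] height -0.5 x-range [-75.3  72.2]
b 449 449 tilt x,y [ 0.003 -0.004] height -1.0 x-range [-67.8  79.4]
c 703 695 tilt x,y [ 0.003 -0.005] height -0.0 x-range [-69.8  77.2]
```

Box b weighs about 5.3 N, so it holds the stone. I'll lift it straight up and carry it to the tray.

Call:
{"fn": "arm_command", "kwargs": {"rows": [[[-0.03,0,-0.07],[0,0,0]],[[-0.08,0,-0.17],[0,0,0]],[[-0.13,0,-0.28],[0,0,0]],[[-0.18,0,-0.38],[0,0,0]],[[-0.22,0,-0.47],[0,0,0]]]}}

```text
clock: 10.8
position: [500.5, 163.7, 250.4]
ee_rot: [0.973, -0.086, -0.214, -0.02]
contact_force: [0.4, 0.7, -5.6]
gripper_width: 55.5
grasp_force: 65.0
```

```bash
cat >> h.py <<'E'
ty=np.radians(8.2); RT=ori(np.array([0,0,-1.]),np.array([np.sin(ty),-np.cos(ty),0]))
E
python3 -c "
from h import *
to([500,-212,230],RT); to([500,-22,245],RS)"
```

```text
shift [ 0.2707  1.4801 -0.0394] turn [-0.0228  0.1368 -0.1   ] deg 30.8 pos [500.5 163.7 250.4] j [ 0.47  0.41  0.13 -0.26 -1.64  0.96] F [ 0.37  0.65 -5.56] w 55.5 t 10.8
shift [ 0.125   0.7317 -0.036 ] turn [-0.0005 -0.0008  0.0007] deg 0.2 pos [500.5 163.7 250.4] j [ 0.47  0.41  0.13 -0.26 -1.64  0.96] F [ 0.37  0.65 -5.56] w 55.5 t 10.8
```

Call:
{"fn": "arm_command", "kwargs": {"rows": [[[0.02,0.12,0],[0,0,0]],[[0.05,0.27,0],[0,0,0]],[[0.08,0.43,-0.01],[0,0,0]],[[0.1,0.58,-0.02],[0,0,0]],[[0.125,0.73,-0.036],[0,0,0]]]}}

```text
clock: 11.3
position: [499.6, -22.8, 243.4]
ee_rot: [0.973, -0.086, -0.215, -0.02]
contact_force: [0.6, -0.4, -5.0]
gripper_width: 54.9
grasp_force: 68.4
```

```bash
python3 -c "
from h import *
to([500,-212,230],RT)"
```

```text
shift [ 0.1437  0.7447 -0.0097] turn [-0.0229  0.1372 -0.1   ] deg 30.8 pos [499.6 -22.8 243.4] j [ 0.18  0.39  0.04 -0.15 -1.63  1.23] F [ 0.64 -0.4  -5.02] w 54.9 t 11.3
```

Call:
{"fn": "arm_command", "kwargs": {"rows": [[[0.03,0.15,0],[-0.005,0.027,-0.02]],[[0.06,0.3,0],[-0.009,0.055,-0.04]],[[0.09,0.45,0],[-0.014,0.082,-0.06]],[[0.115,0.6,-0.005],[-0.018,0.11,-0.08]],[[0.144,0.745,-0.01],[-0.023,0.137,-0.1]]]}}

```text
clock: 11.8
position: [499.4, -211.9, 230.2]
ee_rot: [0.997, 0.073, 0.001, 0.0]
contact_force: [1.7, -0.2, -4.3]
gripper_width: 55.1
grasp_force: 68.4
```

Call:
{"fn": "arm_command", "kwargs": {"rows": [[[0,0,0.1],[0,0,0]],[[0,0,0.2],[0,0,0]],[[0,0,0.3],[0,0,0]],[[0,0,0.36],[0,0,0]],[[0,0,0.36],[0,0,0]]]}}

```text
clock: 12.3
position: [497.8, -210.3, 137.5]
ee_rot: [0.997, 0.071, -0.004, -0.001]
contact_force: [0.1, -0.7, -5.3]
gripper_width: 55.1
grasp_force: 69.8
```

Run:
```python
from h import *
to([500,-212,25],RT)
p,d=arm.get_image("scene"); cv2.imwrite("pics/s2.png",p)
W=cloud("scene",d); t=W.reshape(-1,3); xt=RT[:,0]
q=t-np.array([500,-212,170]); q=q[(abs(q@RT[:,1])<24)&(abs(q@xt)<95)&(abs(q[:,2])<30)]
print(np.percentile(q[:,2],[5,50,95]),len(q))
A=np.c_[q@xt,q@RT[:,1],np.ones(len(q))]; w=q[:,2]>-28
for _ in range(8): c=np.linalg.lstsq(A[w],q[w,2],rcond=None)[0]; w=abs(A@c-q[:,2])<4
print(c,w.sum(),np.percentile(q[w]@xt,[1,99]))
cv2.imwrite("pics/s2c.png",cv2.resize(p[110:240,150:310],None,fx=4,fy=4))
```

```text
shift [0.0115 0.0091 0.4497] turn [-0.0007  0.0025 -0.0003] deg 0.5 pos [ 497.8 -210.3  137.5] j [-0.1   0.34 -0.33 -0.   -0.92  1.81] F [ 0.07 -0.7  -5.25] w 55.1 t 12.3
[-22.21745745   4.81109983   7.75192302] 254
[-0.01329537  0.01497478  5.53941813] 197 [-72.26637665  76.20056664]
```

View pics/s2c.png

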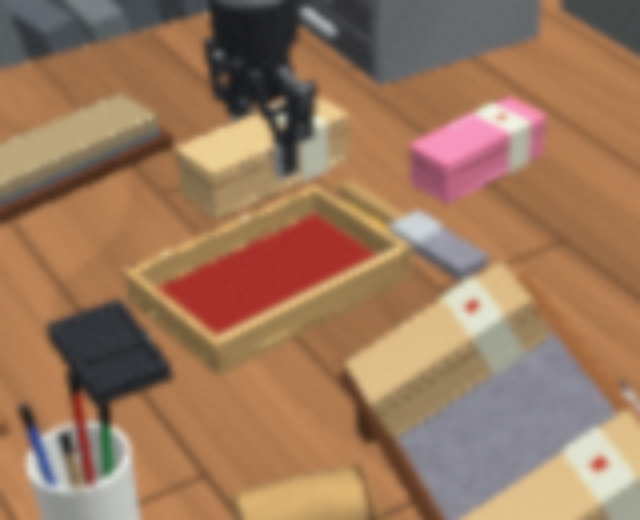

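Call:
{"fn": "arm_command", "kwargs": {"rows": [[[0.015,0.006,0.1],[0,0.002,0]],[[0.015,0.006,0.2],[0,0.002,0]],[[0.015,0.006,0.3],[0,0.002,0]],[[0.015,0.006,0.38],[0,0.002,0]],[[0.015,0.006,0.41],[0,0.002,0]]]}}

```text
clock: 12.85
position: [504.1, -211.8, 37.0]
ee_rot: [0.997, 0.072, 0.002, -0.0]
contact_force: [-0.5, -0.2, -6.0]
gripper_width: 55.2
grasp_force: 69.9
```

Call:
{"fn": "arm_command", "kwargs": {"rows": [[[0,0,0.01],[0,0,0]],[[0,0,0.02],[0,0,0]],[[0,0,0.03],[0,0,0]],[[0,0,0.036],[0,0,0]],[[0,0,0.036],[0,0,0]]]}}

```text
clock: 13.35
position: [504.7, -211.9, 29.1]
ee_rot: [0.997, 0.072, 0.003, 0.0]
contact_force: [-0.2, 1.5, -5.8]
gripper_width: 55.4
grasp_force: 69.9
```

Run:
```python
from h import *
to([502,-212,20],RT)
W=cloud("scene"); t=W.reshape(-1,3); xt=RT[:,0]
q=t-np.array([502,-212,60]); q=q[(abs(q@RT[:,1])<24)&(abs(q@xt)<95)&(abs(q[:,2])<14)]
A=np.c_[q@xt,q@RT[:,1],np.ones(len(q))]; w=q[:,2]>-28
for _ in range(8): c=np.linalg.lstsq(A[w],q[w,2],rcond=None)[0]; w=abs(A@c-q[:,2])<4
print(c,w.sum(),np.percentile(q[w]@xt,[1,99]))
```

```text
shift [-0.0111 -0.0012  0.0363] turn [ 0.0003 -0.0021  0.    ] deg 0.4 pos [ 504.7 -211.9   29.1] j [-0.1   0.49 -0.43 -0.   -0.65  1.82] F [-0.23  1.47 -5.82] w 55.4 t 13.35
[3.25038948e-03 3.98940282e-03 6.80003011e+00] 198 [-68.90138884  79.90023819]
```

Call:
{"fn": "arm_command", "kwargs": {"rows": [[[-0.01,0,0.01],[0,-0.001,0]],[[-0.01,0,0.018],[0,-0.001,0]],[[-0.01,0,0.026],[0,-0.001,0]],[[-0.01,0,0.032],[0,-0.001,0]],[[-0.01,0,0.036],[0,-0.001,0]]]}}

```text
clock: 13.9
position: [502.1, -212.2, 19.5]
ee_rot: [0.997, 0.071, 0.001, 0.0]
contact_force: [0.7, 1.4, -3.4]
gripper_width: 55.2
grasp_force: 70.4
```

Call:
{"fn": "arm_command", "kwargs": {"rows": [[[0,0,0],[0,0,0]],[[0,0,0],[0,0,0]]]}}

```text
clock: 14.1
position: [502.2, -212.2, 19.6]
ee_rot: [0.997, 0.072, 0.001, 0.0]
contact_force: [-1.0, 0.3, -3.9]
gripper_width: 55.3
grasp_force: 70.2
```

Call:
{"fn": "arm_command", "kwargs": {"rows": [[[0,0,0.003],[0,0,0]],[[0,0,0.006],[0,0,0]],[[0,0,0.006],[0,0,0]]]}}

```text
clock: 14.4
position: [502.3, -212.3, 19.4]
ee_rot: [0.997, 0.072, 0.002, 0.0]
contact_force: [-1.9, 1.6, 4.8]
gripper_width: 54.9
grasp_force: 71.3
```

Call:
{"fn": "arm_command", "kwargs": {"rows": [[[0,0,0],[0,0,0]],[[0,0,0],[0,0,0]],[[0,0,0],[0,0,0]],[[0,0,0],[0,0,0]]], "grip": 0.85}}

```text
clock: 14.8
position: [502.4, -212.3, 18.3]
ee_rot: [0.997, 0.072, 0.002, 0.0]
contact_force: [-0.8, 0.2, 0.5]
gripper_width: 72.3
grasp_force: 0.0
```

Call:
{"fn": "arm_command", "kwargs": {"rows": [[[0,0,-0.06],[0,0,0]],[[0,0,-0.16],[0,0,0]],[[0,0,-0.32],[0,0,0]],[[0,0,-0.5],[0,0,0]],[[0,0,-0.65],[0,0,0]]]}}

```text
clock: 15.3
position: [502.0, -212.4, 183.1]
ee_rot: [0.997, 0.072, 0.002, 0.001]
contact_force: [1.1, 0.5, 0.1]
gripper_width: 72.6
grasp_force: 0.0
```

Call:
{"fn": "arm_command", "kwargs": {"rows": [[[0,0,0],[0,0,0]],[[0,0,0],[0,0,0]]]}}

```text
clock: 15.5
position: [501.9, -212.1, 181.5]
ee_rot: [0.997, 0.071, 0.003, 0.0]
contact_force: [-0.3, 0.9, -1.0]
gripper_width: 72.4
grasp_force: 0.0
```

Run:
```python
from h import *
check("scene","pics/s3.png")
W=cloud("scene"); t=W.reshape(-1,3); xt=RT[:,0]
q=t-np.array([502,-212,60]); q=q[(abs(q@RT[:,1])<24)&(abs(q@xt)<95)&(abs(q[:,2])<14)]
A=np.c_[q@xt,q@RT[:,1],np.ones(len(q))]; w=q[:,2]>-28
for _ in range(8): c=np.linalg.lstsq(A[w],q[w,2],rcond=None)[0]; w=abs(A@c-q[:,2])<4
print(c,w.sum(),np.percentile(q[w]@xt,[1,99]))
cv2.imwrite("pics/s3c.png",cv2.resize(cv2.imread("pics/s3.png")[110:290,120:360],None,fx=3,fy=3))
to([502,-212,180],RT)
```

```text
a 458 453 tilt x,y [ 0.002 -0.003] height -0.4 x-range [-74.7  71.8]
b 1 1 tilt x,y [ 0.381 -0.003] height -0.0 x-range [-78.4 -78.4]
c 691 687 tilt x,y [ 0.001 -0.001] height 0.1 x-range [-69.7  77.4]
[-1.48387905e-03  3.44161715e-03 -2.99848306e+00] 282 [-69.85695325  76.18103961]
shift [ 0.0048  0.0009 -0.0025] turn [-0.0001 -0.0002 -0.0001] deg 0.0 pos [ 500.8 -212.   179.4] j [-0.1   0.29 -0.27 -0.   -1.01  1.82] F [ 0.61 -0.43 -0.71] w 72.5 t 15.6
```

View pics/s3c.png

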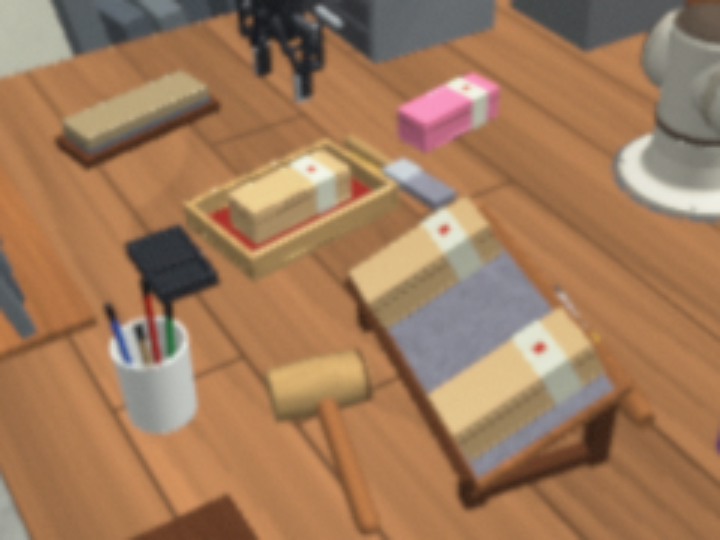

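Box b lies level and central in the tray, and a and c lie flat on the stand. I'll hand in.

```bash
python3 -c "
from bench import arm
print(arm.job_done())"
```

```text
the job is handed in; nothing more can be done
None
```

I've handed the job in, with no verdict returned: box_b (about 5.3 N when lifted) held the stone and lies flat, lid up, in the middle of the tray; box_c was light, first came down on the lip and was re-seated flat about 6 mm up-slope (within tolerance); box_a was never lifted.

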